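# Put the retro console away after play

## Robot

A 6-joint arm with a two-finger parallel gripper is mounted at the origin on the work surface. World frame = base frame: x ahead of the robot, y to its left, z up, the work surface at z = 0. Lengths are in mm, angles in rad, forces in N, time in s.
With the tool pointing down it reaches from about 250 to 800 mm from the base axis. Payload 3.9 kg.
Tool frame: the origin (TCP) lies on the centre line of the jaws, within the pads' length; the fingertips stand 11 mm ahead of it and the grasp point (between the pads) lies 8 mm behind it; z points along the fingers, y is the line along which they close (so a half turn about z gives the same grasp; the last joint's range is limited). The gripper opens to 85 mm and grips with 20 to 120 N. Pads are 22 mm wide; open, the fingers measure 114 mm over their backs; the gripper's body (76 mm by 85 mm) begins 54 mm behind the grasp point. The pads swing forward as they close: fully open they stand 13 mm farther back than shut.
Start: joints at [1.253, 0.26, -0.138, 1.173, 0, 1.571], TCP at [164.046, 498.703, 242.304] pointing down, gripper open.
Joint ranges: [-2.78, 2.78], [-0.83, 1.72], [-1.28, 1.37], [-1.9, 2.12], [-1.57, 1.48], [-3.14, 3.14]. Speed limits (rad/s): [2.57, 2.57, 3.14, 3.14, 3.14, 3.14].

## Interface

Orientations are given as a unit quaternion [w, x, y, z].
In Python, from bench import arm gives the robot as it stands. The module is installed in compiled form; this text tells all that it offers.
- The arm moves only by the tool apply_moves, never from a script. Its argument "rows" is text: rows parted by semicolons, each of 7 numbers parted by spaces: the turn, a rotation vector about the tool's x, y, z scaled (see below), then the shift along the tool's x, y, z scaled (see below), then the finger opening in mm, from 0 to 85.4. A call has exactly 10 rows; each row is the pose to reach, as a shift and turn from the pose commanded when the call began, along the tool's axes at that moment; what a row does not reach only later rows make up. The controller multiplies each number of a shift by 0.3 m and each number of a turn by 30 degrees. A row lasts 1/10 s, in which the tool goes at most 50 mm and 8.59 degrees, less where a joint would pass 70% of its speed; a pose out of reach is approached as far as the arm can. A call with a number of a shift or a turn outside -1 to 1 is refused whole. A call with a gripper value outside its range is refused whole. The fingers move at their own pace and stop on an object; "force" is the grip in N (left out, the last holds). Time passes only in rows, so rows that repeat a pose let the fingers close, or fill a call up. It gives the time, the measured TCP pose, the force, the opening and the grip force at its end, in the units of the state.
- arm.get_obs(): the state, without advancing time (a new reading comes with each control period).
- arm.get_image(name): name is "side" or "top" or "wrist"; returns a dict with "color" (400x640x3 uint8, blue, green, red), "intrinsics" (3x3 intrinsics, pixels), "k1" (the pictures are not rectified: a ray, as slopes to the right and down, at radius r is drawn at 1 + k1 r^2 times it, then the intrinsics apply), "R" (3x3) and "t" (3): a world point X has camera coordinates R X + t; the wrist camera has in their place "T_tool_cam" (4x4, takes a point from camera to tool coordinates, whose origin is the TCP and whose axes are the flange's). Camera axes: x right, y down, z forward; pixel columns grow to the right and rows downward; lengths in mm; the calibration is good to about 2 mm. A picture is of the moment at which its call begins: read the wrist's pose just before it. There is no depth.
- arm.close_job(): hands the job in; it is judged then, once.
The state is a dict: "clock": time; "joint_pos": joint angles; "qvel": joint speeds; "effort": joint torques, N m; "tool_pos": TCP position; "eef_rot": TCP orientation; "contact_force": force on the tool from outside, world axes, zero at the start; "torque": the same for the moment, N m; "grip_width": finger opening in mm; "gripper_force": force on a finger pad.
Only numpy, scipy, OpenCV 4.12 (cv2) and the standard library are available. Lean on these libraries where they do the work, as an engineer would, in place of code of your own. Each camera call takes 0.05 s, during which the arm holds its last target. There are 200 camera calls.

## Task

Put every black game cartridge lying about on the board into the console's open well, then swing its hinged lid down gently until it is fully shut over them. Once the lid is shut, throw the red-knobbed lever fully into the notch marked by the orange disc, and leave the orange joystick standing upright in the middle of the square rubber pad on top of the closed lid. Leave everything else on the board where it is.

Things in the scene. Friction and masses are not known exactly. Their poses are not given: they have to be found in the camera images.
- console: grey console, fixed, 180 (x) x 385 (y) x 70 mm high. Origin: on the board under the centre of its open well; x points away from the robot to the lid hinge, y left. Well 150 (x) x 230 (y) mm inside, centred on the origin, floor 20, rim 70 mm above the board; walls 15 mm front and rear, 20 left. Right of it (y -115 to -250) a solid deck, top at 70, with the lever and a 16 mm high power knob (x 62, y -155)
- lid (a joint): angle of the black lid (rad): 0 shut, about 1.58 to 1.75 at the start, stop at 1.9. It turns about the console's y axis at point lid_hinge; stiff friction hinge (0.42 N m): stays where it is left and must be moved all the way down. Panel 175 mm from hinge to free edge, 250 mm wide, 8 mm thick, 0.25 kg
- lid_hinge (a point): middle of the lid's hinge axis, at the lid's underside, 85 mm behind the console's origin and 70 mm above the board. With the lid at angle t a point d along the panel lies d cos(t) in front of (console -x) and d sin(t) above this point
- lid_tab (a point): point in the orange tab on the middle of the lid's free edge: 205 mm from the hinge along the panel, 5 mm off its underside plane. The tab is 30 mm wide (console y), 10 mm thick and sticks out from 175 to 225 mm from the hinge; with the lid shut it overhangs the console's front freely, about 75 mm above the board
- lid_pad (a point): centre of the 80 mm square rubber pad with white border on the lid's outer face, on that face: with the lid shut it is level, 78 mm above the board, 95 mm in front of the hinge and 20 mm left of the lid's middle
- mode_lever (a joint): angle of the lever on the control deck (rad), from 0 (inner notch, nearest the lid) to 1.2 (outer notch, far right), growing counter-clockwise seen from above about a vertical axis. Notches at 0, 0.4, 0.8 and 1.2; friction (0.12 N m, about 2 N at the knob) keeps it wherever it is left, so bring it to the middle of the notch. Starts at 0 (within 0.02), stops at -0.06 and 1.26
- lever_pivot (a point): on the lever's vertical axis, at the top of its hub, 88 mm above the board
- lever_knob (a point): near the top of the red upright knob, 120 mm above the board: cylinder 22 mm in diameter, 70 mm from the axis, from 82 to 125 mm above the board, on a flat bar with its top at 87 mm. At lever angle q it lies from the pivot in direction (-cos(q-0.6), -sin(q-0.6)) in the console's x, y
- lever_pointer (a point): point 95 mm from the lever's axis on the line through the knob (10 mm past the bar's end): lies over a notch's disc when the lever is in that notch
- marker: orange disc, 16 mm in diameter and 3 mm high, fixed on the deck 95 mm from the lever's axis at the notch to be used (0.4, 0.8 or 1.2, differs from start to start); white discs of the same size mark the other two of these notches. Origin: its underside centre
- joystick: orange joystick: square base 66 x 66 x 28 mm, upright round handle 26 mm in diameter in its middle up to 110 mm above its underside (black rubber cone round its foot up to 44 mm); 0.14 to 0.24 kg. Origin: centre of its underside; z up
- cart1: matte black cartridge with a yellow label, 60 (x) x 40 (y) x 16 mm, 40 to 85 g, lying flat on the board at the start. Origin: centre of its underside. Three to five of the five cartridges are there; None if absent
- cart2: matte black cartridge with a blue label, 60 (x) x 40 (y) x 16 mm, 40 to 85 g, lying flat on the board at the start. Origin: centre of its underside. Three to five of the five cartridges are there; None if absent
- cart3: matte black cartridge with a green label, 60 (x) x 40 (y) x 16 mm, 40 to 85 g, lying flat on the board at the start. Origin: centre of its underside. Three to five of the five cartridges are there; None if absent
- cart4: matte black cartridge with a red label, 60 (x) x 40 (y) x 16 mm, 40 to 85 g, lying flat on the board at the start. Origin: centre of its underside. Three to five of the five cartridges are there; None if absent
- cart5: matte black cartridge with a white label, 60 (x) x 40 (y) x 16 mm, 40 to 85 g, lying flat on the board at the start. Origin: centre of its underside. Three to five of the five cartridges are there; None if absent
- coaster: blue ceramic coaster, 96 mm disc 8 mm high; bystander, leave it alone. Origin: underside centre
- mug: white mug, 76 mm wide, 90 mm high; bystander, leave it alone. Origin: underside centre
- remote: black remote control, 50 x 160 x 20 mm; bystander, leave it alone. Origin: underside centre
- cassette: white cassette case with a blue label, 105 x 66 x 15 mm (not a cartridge); bystander, leave it alone. Origin: underside centre
- can: drinks can, 56 mm in diameter, 110 mm high; bystander, leave it alone. Origin: underside centre
- driver: screwdriver lying on the board along its own x; bystander, leave it alone. Origin: on the board, under its middle
Mind the look-alikes: they are no part of the job. Leave any turquoise or yellow look-alike of the joystick alone.

How it is judged (in metres and radians):
On the way, in this order (a step that is already met when the one before it is completed fails the run):
1. all cartridges present lie in the well and the lid is shut over them (x of cart1 in the frame of console between -0.075 and 0.075 m and y of cart1 in the frame of console between -0.115 and 0.115 m and z of cart1 in the frame of console between 0.01 and 0.06 m and x of cart2 in the frame of console between -0.075 and 0.075 m and y of cart2 in the frame of console between -0.115 and 0.115 m and z of cart2 in the frame of console between 0.01 and 0.06 m and x of cart3 in the frame of console between -0.075 and 0.075 m and y of cart3 in the frame of console between -0.115 and 0.115 m and z of cart3 in the frame of console between 0.01 and 0.06 m and x of cart4 in the frame of console between -0.075 and 0.075 m and y of cart4 in the frame of console between -0.115 and 0.115 m and z of cart4 in the frame of console between 0.01 and 0.06 m and x of cart5 in the frame of console between -0.075 and 0.075 m and y of cart5 in the frame of console between -0.115 and 0.115 m and z of cart5 in the frame of console between 0.01 and 0.06 m and value of joint lid below 0.04 rad), for 0.2 s.
2. with the lid shut, the lever is in the notch marked by the orange disc (value of joint lid below 0.04 rad and horizontal distance between lever_pointer and marker below 0.012 m), for 0.2 s.
At the end, for the whole second after the job is handed in: Every cartridge present is inside the well, the lid is within 0.04 rad of shut, the lever's pointer is within 12 mm of the orange disc's centre, and the joystick stands upright (within 7 degrees) and still on the lid, its centre within 25 mm of the pad's centre (all of step 2 and x of cart1 in the frame of console between -0.075 and 0.075 m and y of cart1 in the frame of console between -0.115 and 0.115 m and z of cart1 in the frame of console between 0.01 and 0.06 m and x of cart2 in the frame of console between -0.075 and 0.075 m and y of cart2 in the frame of console between -0.115 and 0.115 m and z of cart2 in the frame of console between 0.01 and 0.06 m and x of cart3 in the frame of console between -0.075 and 0.075 m and y of cart3 in the frame of console between -0.115 and 0.115 m and z of cart3 in the frame of console between 0.01 and 0.06 m and x of cart4 in the frame of console between -0.075 and 0.075 m and y of cart4 in the frame of console between -0.115 and 0.115 m and z of cart4 in the frame of console between 0.01 and 0.06 m and x of cart5 in the frame of console between -0.075 and 0.075 m and y of cart5 in the frame of console between -0.115 and 0.115 m and z of cart5 in the frame of console between 0.01 and 0.06 m and horizontal distance between joystick and lid_pad below 0.025 m and height (world z) of joystick between 0.07 and 0.09 m and angle between joystick's own z axis and vertical below 0.12 rad and linear speed of joystick below 0.02 m/s); the robot touches nothing.
It fails at once if the lid is slammed (closing faster than 2.5 rad/s) (velocity of joint lid below -2.5 rad/s).
It fails at once if a bystander is moved more than 4 cm (distance of any of coaster, mug, remote, cassette, can, driver from where it was at the start of the episode above 0.04 m).
Of cart1, cart2, cart3, cart4, cart5 only 3 to 5 are there at a start; the rules pass over those that are not, and their reading is None.
At some moment in a run one of cart1, cart2, cart3, cart4, cart5 may be knocked a few centimetres aside while the robot is not near it.
It also fails if it takes over 210 s, if anything falls off the work surface, if the arm or the gripper's body presses on something with over 40 N, if the wrist force passes 120 N, or if a joint passes its speed limit or range.

## Working session

There is one attempt and no reset: what is moved stays moved. The work goes in short steps, Python scripts to look and compute and a tool call to move; the robot and the scene stay as the last step left them, time stands still between calls to the robot, and variables do not carry over. Pictures are saved under pics/ and viewed, at most 14 in all, crops included, and the job is handed in when it is done.

Besides the shell and the picture viewer there is one more tool, called after "Request:" as a command line: name --argument value ..., lists and objects as JSON in quotes. apply_moves: Moves the arm, as the interface text tells. Shifts and turns lie within -1 to 1; 1 stands for 0.3 m of shift or 30 degrees of turn. Its arguments: {"type":"object","properties":{"rows":{"type":"string"},"force":{"type":"number"}},"required":["rows"]}

```bash
mkdir -p pics; cat > h.py <<'E'
import numpy as np, cv2
from bench import arm
from scipy.spatial.transform import Rotation as Ro
def tool():
    o=arm.get_obs(); q=o["eef_rot"]; return Ro.from_quat([q[1],q[2],q[3],q[0]]).as_matrix(), np.array(o["tool_pos"],float), o
def grab(name,save=None):
    R,p,o=tool(); im=arm.get_image(name); c=im["color"]
    if name=="wrist":
        T=np.array(im["T_tool_cam"]); Rc=R@T[:3,:3]; C=R@T[:3,3]+p
    else: Rc=np.array(im["R"]).T; C=-Rc@np.array(im["t"])
    if save: cv2.imwrite(f"pics/{save}.png",c)
    d=dict(c=np.array(c),K=np.array(im["intrinsics"]),k1=float(im["k1"]),Rc=Rc,C=C)
    if save: np.savez(f"pics/{save}.npz",**d)
    return d
def load(s): return dict(np.load(f"pics/{s}.npz"))
def ray(d,uv):
    uv=np.atleast_2d(uv).astype(float); K=d["K"]
    y=np.c_[(uv[:,0]-K[0,2])/K[0,0],(uv[:,1]-K[1,2])/K[1,1]]; s=y.copy()
    for _ in range(20): s=y/(1+d["k1"]*(s**2).sum(1,keepdims=True))
    v=np.c_[s,np.ones(len(s))]@d["Rc"].T
    return v/np.linalg.norm(v,axis=1,keepdims=True)
def plane(d,uv,z):
    v=ray(d,uv); return d["C"]+v*((z-d["C"][2])/v[:,2:3])
def proj(d,X):
    c=(np.atleast_2d(X)-d["C"])@d["Rc"]; s=c[:,:2]/c[:,2:]; s=s*(1+d["k1"]*(s**2).sum(1,keepdims=True)); K=d["K"]
    return np.c_[s[:,0]*K[0,0]+K[0,2],s[:,1]*K[1,1]+K[1,2]]
def tri(d1,u1,d2,u2):
    a=ray(d1,u1)[0];b=ray(d2,u2)[0]; M=np.c_[a,-b]; s=np.linalg.lstsq(M,d2["C"]-d1["C"],rcond=None)[0]
    P=d1["C"]+a*s[0];Q=d2["C"]+b*s[1]; return (P+Q)/2,np.linalg.norm(P-Q)
E
python3 - <<'E'
from h import *
np.set_printoptions(precision=3,suppress=True)
for n in ("top","side","wrist"):
    d=grab(n,n+"0"); print(n,d["C"],d["Rc"][:,2],d["K"][0,0],d["k1"])
R,p,o=tool(); print(R,p,o)
E
```

```text
top [ 266.503    6.594 1478.204] [ 0.19  -0.01  -0.982] 506.55270365182764 -0.01686569431262931
side [ 345.904 1049.221  896.254] [ 0.137 -0.795 -0.59 ] 474.43759667270535 -0.13158664181934285
wrist [ 92.677 521.965 373.832] [ 0.28  -0.094 -0.955] 309.78228048260127 -0.046712259229333454
[[-0.95   0.312 -0.   ]
 [ 0.312  0.95  -0.001]
 [ 0.    -0.001 -1.   ]] [163.888 498.249 241.662] {'clock': 0.15, 'joint_pos': array([ 1.253,  0.261, -0.139,  1.173,  0.   ,  1.571]), 'qvel': array([-0.001, -0.001,  0.004,  0.001,  0.001, -0.   ]), 'effort': array([  0.   , -40.601,  25.417,   0.013,   0.   ,   0.   ]), 'tool_pos': array([163.888, 498.249, 241.662]), 'eef_rot': array([-0.   ,  0.158,  0.987, -0.001]), 'contact_force': array([-0.115,  0.107,  0.426]), 'torque': array([-0.021,  0.032, -0.026]), 'gripper_force': 0.0, 'grip_width': 85.48467298229231}
```

View pics/top0.png

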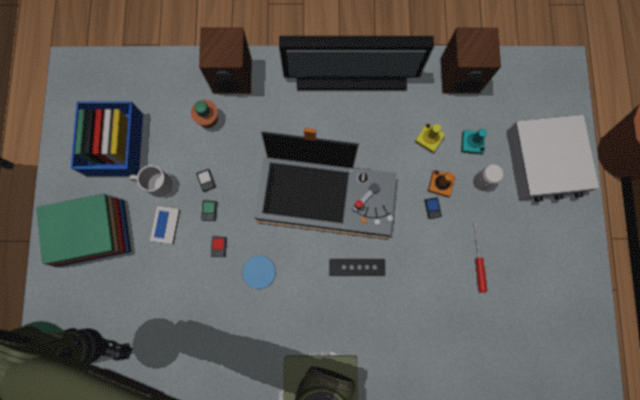

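View pics/side0.png

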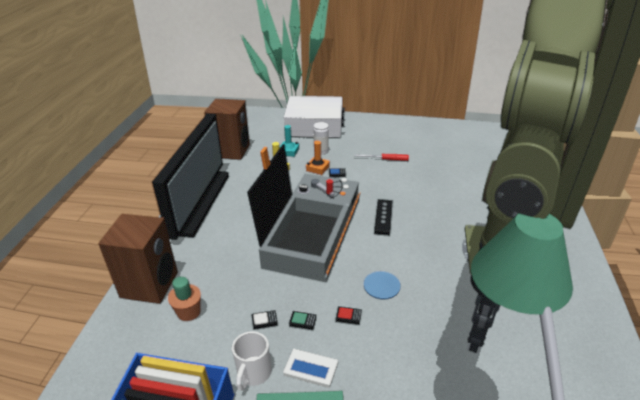

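Top view shows:
- Cartridges: white (205,180), green (208,210), red (218,246) and blue (433,208).
- Orange joystick near (441,184), with yellow (431,137) and turquoise (474,141) look-alikes.
- Lever knob near (358,205), with the orange disc near (363,221).
- Remote (357,267) and cassette (165,225) are look-alikes for the cartridges.

I'll check a close crop next.

```bash
python3 - <<'E'
from h import *
c=load("top0")["c"]
a=cv2.resize(c[120:270,180:380],None,fx=4,fy=4,interpolation=cv2.INTER_CUBIC)[:600,:800]
b=cv2.resize(c[120:230,340:500],None,fx=5,fy=5,interpolation=cv2.INTER_CUBIC)
cv2.imwrite("pics/ca.png",np.clip(a*1.6,0,255).astype(np.uint8));cv2.imwrite("pics/cb.png",np.clip(b*1.6,0,255).astype(np.uint8))
E
```

```text
(no output)
```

View pics/ca.png

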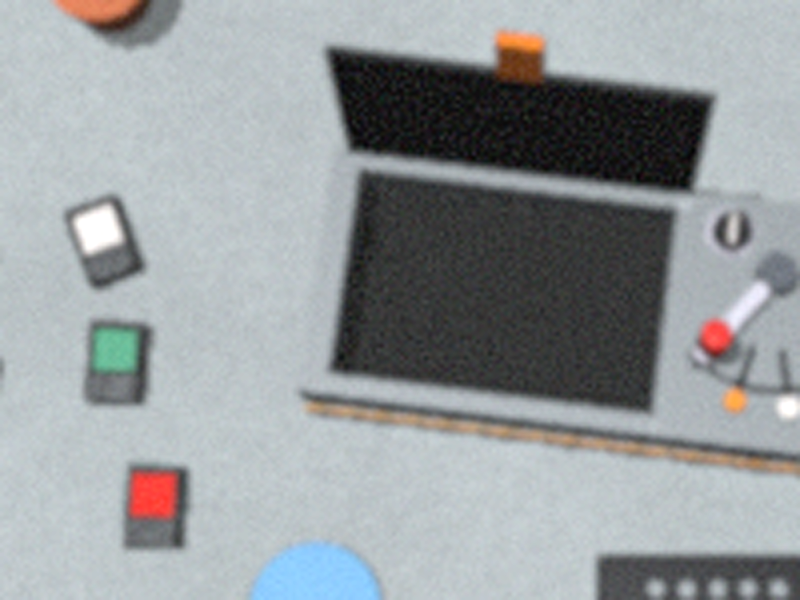

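View pics/cb.png

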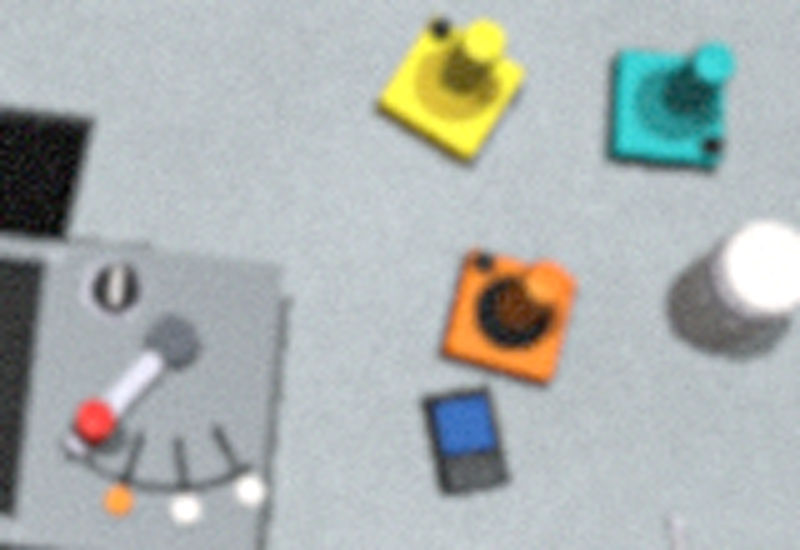

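The crops confirm four real cartridges (white, green, red, blue labels) and no yellow one. The orange disc at crop b (118,500) is at the 0.4 notch. The orange joystick base is at crop b (510,318). Next I'll compute coarse positions.

```bash
cat >> h.py <<'E'
def label(d,name,roi=None,smin=20):
    hsv=cv2.cvtColor(d["c"],cv2.COLOR_BGR2HSV)
    rg={"blue":((100,130,50),(125,255,255)),"green":((60,80,40),(85,255,255)),"red":((0,170,110),(6,255,255)),"orange":((7,150,60),(18,255,255)),"white":((0,0,150),(180,40,255))}[name]
    m=cv2.inRange(hsv,*rg)
    n,l,s,ce=cv2.connectedComponentsWithStats(m)
    return [(ce[i],s[i],np.argwhere(l==i)[:,::-1]) for i in range(1,n) if s[i,4]>=smin]
E
python3 - <<'E'
from h import *
np.set_printoptions(precision=1,suppress=True)
d=load("top0"); s=load("side0")
q=np.array([[362,172],[677,207],[652,411],[332,370]])/4+[180,120]-.4
P=plane(d,q,70); print("inner corners RL RR FR FL",P[:,:2].tolist()); ce=P.mean(0)
ax=(P[0]+P[1]-P[2]-P[3]); print("centre",ce,"yaw",np.degrees(np.arctan2(ax[1],ax[0])),np.linalg.norm(P[0]-P[1]),np.linalg.norm(P[1]-P[2]),np.linalg.norm(P[2]-P[3]))
for n in("blue","green","red","orange","white"):
    for nm,dd in(("top",d),("side",s)):
        for c,st,px in label(dd,n): 
            w=plane(dd,c,16)[0]
            if 250<w[0]<800 and abs(w[1])<520 : print(n,nm,c,st[4],w[:2])
E
```

```text
inner corners RL RR FR FL [[642.6497759770992, 141.02283899532964], [616.0849970591478, -84.56647550465227], [468.8548819232768, -64.73047090705906], [498.8882659880171, 160.09032028710897]]
centre [556.6  38.   70. ] yaw -7.614878728658588 227.14802727633668 148.56033751078235 226.817971756102
blue top [432.4 204.7] 115 [ 527.9 -332.3]
blue top [161.1 224.1] 206 [473.4 460.5]
blue side [334.5 171. ] 46 [ 528.6 -330.6]
blue side [309.5 368.4] 308 [474.1 461.2]
green top [208.3 207. ] 116 [523.4 325. ]
green side [298.8 317.8] 153 [524.2 326.2]
red top [358.6 203.9] 26 [ 531.  -115.1]
red top [217.7 243.5] 93 [416.4 294. ]
red top [481.  275.1] 185 [ 322.  -462.9]
red side [394.5 157.8] 66 [ 325.6 -450.9]
red side [329.  185.9] 55 [ 534.1 -237.1]
red side [344.9 312.8] 123 [417.8 294.1]
orange top [203.4 120.6] 33 [789.1 349.9]
orange top [309.6 133.9] 95 [746.   28.5]
orange top [441.4 183.2] 343 [ 592.5 -362.3]
orange side [317.3 161.2] 276 [ 598.2 -387.1]
orange side [265.1 158.5] 116 [ 789.3 -379.2]
white top [203.9 176.8] 73 [614.2 341.4]
white top [158.6 181.6] 67 [600.1 474.8]
white top [366.4 195.4] 26 [ 556.5 -138.7]
white top [165.3 224.7] 422 [471.6 448.1]
white side [308.6 223.3] 82528 [565.5 -32.1]
white side [300.5 161.6] 802 [ 657.6 -375.9]
white side [325.6 174.4] 25 [ 556.  -304.9]
white side [321.3 184.9] 35 [ 560.4 -238.7]
```

```bash
cat >> h.py <<'E'
def go(x,y,z,yaw):  # yaw = direction of tool x, deg, tool pointing down (world)
    R,p,o=tool(); dl=R.T@(np.array([x,y,z])-p)/300
    c,s=np.cos(np.radians(yaw)),np.sin(np.radians(yaw))
    Rt=np.array([[c,s,0],[s,-c,0],[0,0,-1]]); rv=np.degrees(Ro.from_matrix(R.T@Rt).as_rotvec())/30
    print("turn",rv.round(3),"shift",dl.round(3),"tcp",p.round(1),"yaw",np.degrees(np.arctan2(R[1,0],R[0,0])).round(1))
E
python3 -c "
from h import *
go(400,290,200,180)"
```

```text
turn [-0.003 -0.    -0.607] shift [-0.965 -0.413  0.139] tcp [163.9 498.2 241.7] yaw 161.8
```

Request:
apply_moves --rows "0 0 -0.2 -0.3 -0.12 0.05 85;0 0 -0.4 -0.6 -0.25 0.1 85;0 0 -0.6 -0.97 -0.4 0.14 85;0 0 -0.6 -0.97 -0.4 0.14 85;0 0 -0.6 -0.97 -0.4 0.14 85;0 0 -0.6 -0.97 -0.4 0.14 85;0 0 -0.6 -0.97 -0.4 0.14 85;0 0 -0.6 -0.97 -0.4 0.14 85;0 0 -0.6 -0.97 -0.4 0.14 85;0 0 -0.6 -0.97 -0.4 0.14 85" --force 40

```text
clock: 1.15
tool_pos: [402.2, 294.4, 200.3]
eef_rot: [-0.0, 0.001, 1.0, 0.0]
contact_force: [-0.7, 0.6, 0.8]
grip_width: 84.8
gripper_force: 0.0
```

```bash
python3 -c "
from h import *
np.set_printoptions(precision=1,suppress=True)
d=grab('wrist','w1'); go(400,290,200,180)
for n in ('red','green','white','blue'):
  for c,st,px in label(d,n,smin=100): print(n,c,st[4],plane(d,c,16)[0])
cv2.imwrite('pics/w1b.png',np.clip(d['c']*1.4,0,255).astype(np.uint8))
"
```

```text
turn [ 0. -0. -0.] shift [ 0. -0.  0.] tcp [402.1 294.6 200.4] yaw 179.9
red [320.5 195.3] 575 [420.1 293.8  16. ]
green [347.9 280. ] 615 [523.2 325.5  16. ]
green [637.3 336.6] 127 [618.  718.4  16. ]
white [461.6 229.6] 2559 [460.2 450.9  16. ]
white [358.7 340.7] 335 [611.1 341.4  16. ]
blue [206.1 110.1] 6175 [331.9 180.4  16. ]
blue [569.5 226.5] 904 [457.4 576.8  16. ]
blue [469.1 239. ] 1627 [471.7 461.1  16. ]
blue [613.8 360. ] 2442 [656.3 696.3  16. ]
```

View pics/w1b.png

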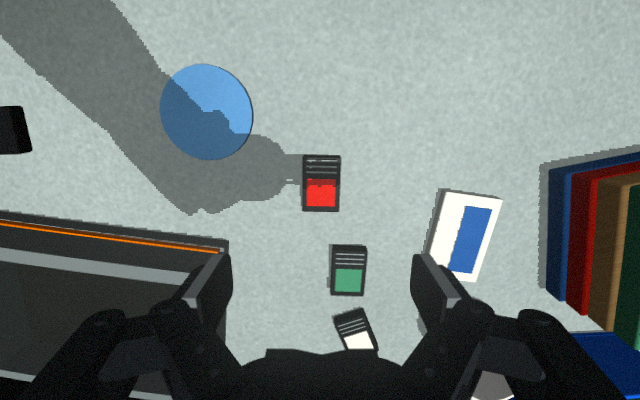

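Wrist view shows red cart (321,183), green (348,270) and white (355,330), with the coaster (206,110) and cassette (463,235) clear of them. Next I'll measure cartridge poses from body contours.

```bash
cat >> h.py <<'E'
def cart(d,name,smin=100,near=None,dark=75):
    out=[]
    g=d["c"].max(2)
    for c,st,px in label(d,name,smin=smin):
        w=plane(d,c,16)[0]
        if near is not None and np.linalg.norm(w[:2]-near)>60: continue
        m=(g<dark).astype(np.uint8); m[px[:,1],px[:,0]]=1
        cv2.morphologyEx(m,cv2.MORPH_CLOSE,np.ones((3,3)),m)
        m=cv2.morphologyEx(m,cv2.MORPH_OPEN,np.ones((3,3)))
        n,l,s,ce=cv2.connectedComponentsWithStats(m); i=l[int(c[1]),int(c[0])]
        cn=max(cv2.findContours((l==i).astype(np.uint8),cv2.RETR_EXTERNAL,cv2.CHAIN_APPROX_NONE)[0],key=len)[:,0]
        W=plane(d,cn,16)[:,:2].astype(np.float32); r=cv2.minAreaRect(W); b=cv2.boxPoints(r)
        e=b[1]-b[0] if np.linalg.norm(b[1]-b[0])>np.linalg.norm(b[2]-b[1]) else b[2]-b[1]
        a=np.degrees(np.arctan2(e[1],e[0]))%180
        print(name,"label",w[:2].round(1),"centre",np.round(r[0],1),"size",np.round(r[1],1),"long axis",round(a,1))
E
python3 -c "
from h import *
d=load('w1'); s=load('side0'); t=load('top0')
for n in('red','green','white'): cart(d,n,near=dict(red=(418,294),green=(523,325),white=(612,341))[n])
print(tri(d,(320.5,195.3),s,(344.9,312.8)), tri(d,(347.9,280),s,(298.8,317.8)))
cart(t,'blue',50,near=(528,-331))
"
```

```text
red label [420.1 293.8] centre [407.4 294.1] size [39.5 61.2] long axis 178.9
green label [523.2 325.5] centre [510.7 324.8] size [40.9 66.3] long axis 177.9
white label [611.1 341.4] centre [552.6 288.3] size [362.7 945.3] long axis 90.1
(array([418.82010405, 294.04179326,  16.4389993 ]), np.float64(2.368285410052314)) (array([524.1223005 , 325.52579061,  15.05946101]), np.float64(0.568018311505936))
blue label [ 527.9 -332.3] centre [ 518.8 -331.7] size [59.3 39.4] long axis 9.2
```

Request:
apply_moves --rows "0 0 0 -0.018 0 0.12 60;0 0 0 -0.018 0 0.25 60;0 0 0 -0.018 0 0.4 60;0 0 0 -0.018 0 0.52 60;0 0 0 -0.018 0 0.6 60;0 0 0 -0.018 0 0.625 60;0 0 0 -0.018 0 0.625 60;0 0 0 -0.018 0 0.625 30;0 0 0 -0.018 0 0.625 30;0 0 0 -0.018 0 0.625 30" --force 40

```text
clock: 2.2
tool_pos: [409.7, 294.9, 14.5]
eef_rot: [0.001, 0.002, 1.0, 0.001]
contact_force: [-0.7, 0.7, 5.2]
grip_width: 39.0
gripper_force: 41.7
```

```bash
python3 -c "
from h import *
th=np.radians(-7.6);c,s=np.cos(th),np.sin(th)
for x in(-31,31):
  for y in(60,-60): print(x,y,556.6+c*x-s*y,38+s*x+c*y)
go(407,294,180,180)"
```

```text
-31 60 533.8077016676297 101.5728805130633
-31 -60 517.9369348367749 -17.372984317121706
31 60 595.2630651632252 93.3729843171217
31 -60 579.3922983323704 -25.572880513063296
turn [ 0.005  0.005 -0.007] shift [ 0.007 -0.002 -0.552] tcp [409.7 294.9  14.5] yaw 179.8
```

Request:
apply_moves --rows "0 0 0 0 0 -0.15 30;0 0 0 0 0 -0.3 30;0 0 0.05 -0.05 -0.08 -0.4 30;0 0 0.15 -0.14 -0.22 -0.4 30;0 0 0.253 -0.23 -0.36 -0.4 30;0 0 0.253 -0.32 -0.5 -0.4 30;0 0 0.253 -0.4 -0.643 -0.4 30;0 0 0.253 -0.4 -0.643 -0.4 30;0 0 0.253 -0.4 -0.643 -0.4 30;0 0 0.253 -0.4 -0.643 -0.4 30"

```text
clock: 3.2
tool_pos: [527.0, 100.9, 133.0]
eef_rot: [-0.0, 0.068, 0.998, 0.0]
contact_force: [0.5, -0.4, -0.7]
grip_width: 39.0
gripper_force: 41.1
```

```bash
python3 -c "
from h import *
print(tool()[2]['grip_width']);go(529.8,102.1,37,172.4)
d=grab('top','t1');cart(d,'green',50,near=(523,325));cart(d,'white',40,near=(612,341));cart(d,'blue',50,near=(528,-331))"
```

```text
39.00148907560777
turn [ 0.001 -0.001 -0.006] shift [-0.009  0.005  0.32 ] tcp [527.  100.9 133. ] yaw 172.2
green label [523.3 325.7] centre [511.7 322.2] size [41.1 53.3] long axis 179.8
white label [614.3 341.1] centre [602.9 333.8] size [54.4 37.9] long axis 19.8
blue label [ 528.1 -332.2] centre [ 518.8 -331. ] size [57.9 38.2] long axis 11.2
```

Request:
apply_moves --rows "0 0 0 -0.009 0 0.1 30;0 0 0 -0.009 0 0.2 30;0 0 0 -0.009 0 0.29 30;0 0 0 -0.009 0 0.32 30;0 0 0 -0.009 0 0.32 56;0 0 0 -0.009 0 0.32 56;0 0 0 -0.009 0 0.32 56;0 0 0 -0.009 0 0.2 56;0 0 0 -0.009 0 0.05 56;0 0 0 -0.009 0 -0.05 56"

```text
clock: 4.25
tool_pos: [531.9, 100.4, 151.7]
eef_rot: [0.002, 0.068, 0.998, 0.001]
contact_force: [1.1, 0.3, 0.2]
grip_width: 56.4
gripper_force: 0.0
```

```bash
python3 -c "
from h import *
print(tool()[2]['grip_width']);go(511,324,180,179)
print(tool()[2]['contact_force'])"
```

```text
56.352478478739336
turn [ 0.002  0.009 -0.227] shift [ 0.17   0.729 -0.094] tcp [531.9 100.4 151.7] yaw 172.2
[1.1490662  0.2615684  0.18283045]
```

Request:
apply_moves --rows "0 0 -0.1 0.05 0.15 -0.1 60;0 0 -0.2 0.09 0.3 -0.1 60;0 0 -0.24 0.13 0.45 -0.1 60;0 0 -0.24 0.17 0.6 -0.1 60;0 0 -0.24 0.17 0.73 -0.1 60;0 0 -0.24 0.17 0.73 -0.1 60;0 0 -0.24 0.17 0.73 -0.1 60;0 0 -0.24 0.17 0.73 -0.1 60;0 0 -0.24 0.17 0.73 -0.1 60;0 0 -0.24 0.17 0.73 -0.1 60"

```text
clock: 5.25
tool_pos: [509.7, 322.7, 178.1]
eef_rot: [0.0, 0.006, 1.0, -0.0]
contact_force: [0.0, 0.2, -0.2]
grip_width: 59.9
gripper_force: 0.0
```

```bash
python3 -c "
from h import *
d=grab('wrist','w2'); go(511,324,13.5,179)
cart(d,'green',near=(523,325));cart(d,'white',near=(612,341))
t=grab('top','t2')
for c,st,px in label(t,'red'): print(c,st[4],plane(t,c,36)[0])"
```

```text
turn [-0.    0.    0.01] shift [-0.004  0.004  0.548] tcp [509.7 322.9 178. ] yaw 179.3
green label [522.8 325.2] centre [513.4 325.4] size [39.4 61.7] long axis 177.6
white label [613.9 341.3] centre [602.5 337.6] size [65.4 40.6] long axis 21.1
[ 96.61711712 131.84684685] 222 [748.09575364 661.51170702  36.        ]
[284.92857143 201.59183673] 98 [535.0607764   99.73183847  36.        ]
[358.44827586 204.03448276] 29 [ 527.06070187 -113.06417444   36.        ]
[480.86  275.115] 200 [ 321.25083308 -456.10869173   36.        ]
```

Request:
apply_moves --rows "0 0 0.04 -0.007 0.007 0.12 60;0 0 0.04 -0.007 0.007 0.25 60;0 0 0.04 -0.007 0.007 0.38 60;0 0 0.04 -0.007 0.007 0.49 60;0 0 0.04 -0.007 0.007 0.548 60;0 0 0.04 -0.007 0.007 0.548 60;0 0 0.04 -0.007 0.007 0.548 60;0 0 0.04 -0.007 0.007 0.548 30;0 0 0.04 -0.007 0.007 0.548 30;0 0 0.04 -0.007 0.007 0.548 30"

```text
clock: 6.35
tool_pos: [513.2, 326.9, 15.4]
eef_rot: [0.002, 0.016, 1.0, 0.001]
contact_force: [-0.3, -1.1, 6.4]
grip_width: 38.8
gripper_force: 42.1
```

```bash
python3 -c "
from h import *
th=np.radians(-7.6);c,s=np.cos(th),np.sin(th)
for x,y in((28,58),(-35,-50),(28,-50)): print(x,y,556.6+c*x-s*y,38+s*x+c*y)
print(tool()[2]['grip_width']);go(592.4,92,135,172.4)"
```

```text
28 58 592.0249057619562 91.78732240738998
-35 -50 515.2946365783399 -6.9318033535777985
28 -50 577.741215614187 -15.263955939776515
38.802028455113216
turn [0.004 0.006 0.193] shift [-0.29  -0.773 -0.399] tcp [513.2 326.9  15.4] yaw 178.2
```

Request:
apply_moves --rows "0 0 0 0 0 -0.15 30;0 0 0 0 0 -0.3 30;0 0 0.05 -0.03 -0.08 -0.41 30;0 0 0.1 -0.09 -0.23 -0.41 30;0 0 0.19 -0.14 -0.38 -0.41 30;0 0 0.19 -0.2 -0.53 -0.41 30;0 0 0.19 -0.26 -0.68 -0.41 30;0 0 0.19 -0.28 -0.775 -0.41 30;0 0 0.19 -0.28 -0.775 -0.41 30;0 0 0.19 -0.28 -0.775 -0.41 30"

```text
clock: 7.35
tool_pos: [588.3, 90.4, 136.6]
eef_rot: [-0.0, 0.066, 0.998, 0.0]
contact_force: [-0.4, 1.5, -0.4]
grip_width: 38.5
gripper_force: 41.4
```

```bash
python3 -c "
from h import *
print(tri(load('top0'),(309.6,133.9),load('side0'),(265.1,158.5)))
print(tool()[2]['grip_width'],tool()[2]['contact_force']);go(592.,91.5,37.5,172.4)"
```

```text
(array([664.08612151,  24.73068943, 264.99627804]), np.float64(0.5462526685902677))
38.4869173174958 [-0.41677161  1.47649796 -0.43287362]
turn [ 0.001 -0.     0.   ] shift [-0.012  0.005  0.33 ] tcp [588.3  90.4 136.6] yaw 172.4
```

Request:
apply_moves --rows "0 0 0 -0.009 0 0.1 30;0 0 0 -0.009 0 0.2 30;0 0 0 -0.009 0 0.3 30;0 0 0 -0.009 0 0.33 30;0 0 0 -0.009 0 0.33 56;0 0 0 -0.009 0 0.33 56;0 0 0 -0.009 0 0.33 56;0 0 0 -0.009 0 0.2 56;0 0 0 -0.009 0 0.05 56;0 0 0 -0.009 0 -0.05 56"

```text
clock: 8.35
tool_pos: [592.5, 91.1, 155.4]
eef_rot: [0.002, 0.065, 0.998, 0.001]
contact_force: [0.2, 0.4, 0.2]
grip_width: 55.9
gripper_force: 0.0
```

```bash
python3 -c "
from h import *
print(tool()[2]['contact_force']);go(602,337,180,200)"
```

```text
[0.24034708 0.43192952 0.20831074]
turn [ 0.001  0.009 -0.916] shift [ 0.075  0.817 -0.081] tcp [592.5  91.1 155.4] yaw 172.5
```

Request:
apply_moves --rows "0 0 -0.2 0.01 0.15 -0.1 60;0 0 -0.4 0.03 0.3 -0.1 60;0 0 -0.6 0.05 0.45 -0.1 60;0 0 -0.8 0.06 0.6 -0.1 60;0 0 -0.92 0.075 0.75 -0.1 60;0 0 -0.92 0.075 0.82 -0.1 60;0 0 -0.92 0.075 0.82 -0.1 60;0 0 -0.92 0.075 0.82 -0.1 60;0 0 -0.92 0.075 0.82 -0.1 60;0 0 -0.92 0.075 0.82 -0.1 60"

```text
clock: 9.35
tool_pos: [600.9, 336.0, 181.8]
eef_rot: [0.0, -0.174, 0.985, -0.0]
contact_force: [-0.4, 0.0, -0.4]
grip_width: 59.8
gripper_force: 0.0
```

```bash
python3 -c "
from h import *
d=grab('wrist','w3'); cart(d,'white',near=(612,341))
t=grab('top','t3')
for n in('red','green'):
 for c,st,px in label(t,n): print(n,c,st[4],plane(t,c,36)[0])
cart(t,'blue',50,near=(528,-331)); go(602,337,14,200)"
```

```text
white label [613.5 341.2] centre [604.7 337.3] size [62.2 39.5] long axis 21.1
red [ 96.66960352 131.94713656] 227 [747.78317077 661.32997999  36.        ]
red [284.99 201.76] 100 [534.56507909  99.54996168  36.        ]
red [358.62962963 203.92592593] 27 [ 527.37806963 -113.5958499    36.        ]
red [480.775 275.305] 200 [ 320.72016207 -455.83275233   36.        ]
green [200.69230769 107.38461538] 117 [823.63053824 355.00767719  36.        ]
green [ 79.65646259 131.84693878] 294 [748.32863284 712.10899538  36.        ]
green [288.22881356 180.36440678] 118 [598.02964917  90.6415444   36.        ]
green [ 74.28226601 228.84482759] 4060 [457.88582026 702.59960689  36.        ]
green [ 38.39416232 357.65234931] 4214 [102.90838702 771.36187463  36.        ]
blue label [ 528.1 -332.3] centre [ 518.8 -331.7] size [55.7 38.2] long axis 11.5
turn [-0.  0.  0.] shift [-0.004  0.001  0.559] tcp [601.  336.2 181.8] yaw -160.0
```

Request:
apply_moves --rows "0 0 -0.03 -0.005 0.001 0.12 60;0 0 -0.03 -0.005 0.001 0.25 60;0 0 -0.03 -0.005 0.001 0.38 60;0 0 -0.03 -0.005 0.001 0.5 60;0 0 -0.03 -0.005 0.001 0.56 60;0 0 -0.03 -0.005 0.001 0.56 60;0 0 -0.03 -0.005 0.001 0.56 60;0 0 -0.03 -0.005 0.001 0.56 30;0 0 -0.03 -0.005 0.001 0.56 30;0 0 -0.03 -0.005 0.001 0.56 30"

```text
clock: 10.45
tool_pos: [603.8, 339.1, 15.9]
eef_rot: [0.002, -0.182, 0.983, 0.001]
contact_force: [0.2, -0.8, 6.6]
grip_width: 38.7
gripper_force: 41.9
```

```bash
python3 -c "
from h import *
print(tool()[2]['grip_width']);go(534,140,150,174);go(534,60,150,174)"
```

```text
38.747699089232206
turn [0.003 0.008 0.9  ] shift [ 0.453 -0.536 -0.449] tcp [603.8 339.1  15.9] yaw -159.0
turn [0.003 0.008 0.9  ] shift [ 0.549 -0.785 -0.45 ] tcp [603.8 339.1  15.9] yaw -159.0
```

Request:
apply_moves --rows "0 0 0 0 0 -0.15 30;0 0 0 0 0 -0.3 30;0 0 0.2 0.05 -0.05 -0.44 30;0 0 0.4 0.15 -0.2 -0.45 30;0 0 0.6 0.25 -0.33 -0.45 30;0 0 0.8 0.35 -0.46 -0.45 30;0 0 0.9 0.45 -0.6 -0.45 30;0 0 0.9 0.55 -0.72 -0.45 30;0 0 0.9 0.55 -0.785 -0.45 30;0 0 0.9 0.55 -0.785 -0.45 30"

```text
clock: 11.45
tool_pos: [532.5, 56.7, 149.1]
eef_rot: [0.001, 0.054, 0.999, -0.0]
contact_force: [-1.0, 1.0, 1.1]
grip_width: 39.2
gripper_force: 41.1
```

```bash
python3 -c "
from h import *
print(tool()[2]['grip_width']);go(515.5,-7,80,172.4);go(515.5,-7,38,172.4)"
```

```text
39.18695815169669
turn [-0.001  0.003  0.045] shift [ 0.034 -0.217  0.23 ] tcp [532.5  56.7 149.1] yaw 173.8
turn [-0.001  0.003  0.045] shift [ 0.034 -0.217  0.37 ] tcp [532.5  56.7 149.1] yaw 173.8
```

Request:
apply_moves --rows "0 0 0.045 0.034 -0.12 0 30;0 0 0.045 0.034 -0.217 0 30;0 0 0.045 0.034 -0.217 0.15 30;0 0 0.045 0.034 -0.217 0.28 30;0 0 0.045 0.034 -0.217 0.37 30;0 0 0.045 0.034 -0.217 0.37 30;0 0 0.045 0.034 -0.217 0.37 56;0 0 0.045 0.034 -0.217 0.37 56;0 0 0.045 0.034 -0.217 0.37 56;0 0 0.045 0.034 -0.217 0.25 56"

```text
clock: 12.45
tool_pos: [512.2, -4.1, 71.1]
eef_rot: [-0.004, 0.064, 0.998, -0.0]
contact_force: [0.5, 0.1, -1.1]
grip_width: 55.9
gripper_force: 0.0
```

```bash
python3 -c "
from h import *
go(500,-160,200,190);go(500,-300,200,190)"
```

```text
turn [ 0.001 -0.014 -0.578] shift [-0.023 -0.521 -0.43 ] tcp [512.2  -4.1  71.1] yaw 172.7
turn [ 0.001 -0.014 -0.578] shift [-0.082 -0.984 -0.43 ] tcp [512.2  -4.1  71.1] yaw 172.7
```

Request:
apply_moves --rows "0 0 0 0 0 -0.15 56;0 0 0 0 0 -0.3 56;0 0 -0.1 0 0 -0.43 56;0 0 -0.3 -0.01 -0.15 -0.43 60;0 0 -0.5 -0.03 -0.3 -0.43 60;0 0 -0.58 -0.04 -0.45 -0.43 60;0 0 -0.58 -0.06 -0.6 -0.43 60;0 0 -0.58 -0.07 -0.76 -0.43 60;0 0 -0.58 -0.08 -0.9 -0.43 60;0 0 -0.58 -0.08 -0.98 -0.43 60"

```text
clock: 13.45
tool_pos: [501.7, -302.4, 203.4]
eef_rot: [0.001, -0.086, 0.996, -0.001]
contact_force: [-0.2, 1.0, 0.8]
grip_width: 60.2
gripper_force: 0.0
```

```bash
python3 -c "
from h import *
d=grab('wrist','w4'); cart(d,'blue',near=(528,-332))
t=grab('top','t4')
for n in('red','green','white'):
 for c,st,px in label(t,n):
  w=plane(t,c,36)[0]
  if 460<w[0]<640 and -80<w[1]<160: print(n,c,st[4],w)
go(518,-332,180,190.5)
cv2.imwrite('pics/w4b.png',np.clip(d['c']*1.4,0,255).astype(np.uint8))"
```

```text
blue label [ 527.5 -333. ] centre [ 517.9 -334. ] size [62.4 40.2] long axis 7.9
red [284.97938144 201.59793814] 97 [535.04226003  99.58469854  36.        ]
green [288.27731092 180.42016807] 119 [597.86230009  90.49887302  36.        ]
white [321.03333333 204.78888889] 90 [525.26042889  -4.71858999  36.        ]
turn [-0.004  0.002 -0.024] shift [-0.037 -0.106  0.077] tcp [ 501.5 -302.4  203.1] yaw -170.2
```

View pics/w4b.png

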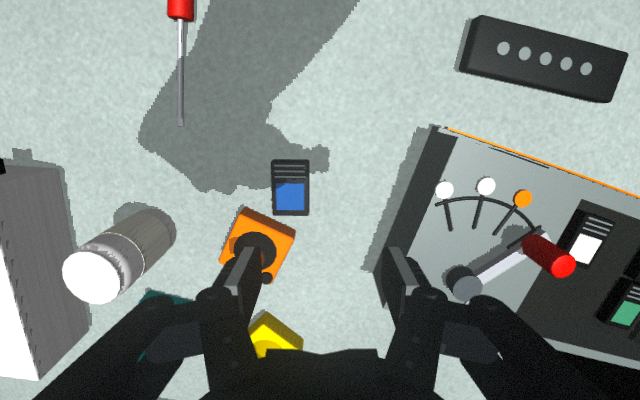

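Wrist view shows the blue cart (290,187) free, the joystick (255,245) behind it, and the orange disc (523,198) at the 0.4 notch. Red, green and white are in the well.

```bash
python3 -c "
from h import *
go(516.5,-334.5,14,188.5)"
```

```text
turn [-0.004  0.002  0.043] shift [-0.03  -0.112  0.631] tcp [ 501.5 -302.4  203.1] yaw -170.2
```

Request:
apply_moves --rows "0 0 0.043 -0.03 -0.112 0.1 60;0 0 0.043 -0.03 -0.112 0.23 60;0 0 0.043 -0.03 -0.112 0.36 60;0 0 0.043 -0.03 -0.112 0.49 60;0 0 0.043 -0.03 -0.112 0.6 60;0 0 0.043 -0.03 -0.112 0.632 60;0 0 0.043 -0.03 -0.112 0.632 60;0 0 0.043 -0.03 -0.112 0.632 30;0 0 0.043 -0.03 -0.112 0.632 30;0 0 0.043 -0.03 -0.112 0.632 30"

```text
clock: 14.55
tool_pos: [518.3, -331.6, 15.4]
eef_rot: [0.002, -0.076, 0.997, -0.001]
contact_force: [-0.2, 0.5, 6.2]
grip_width: 38.8
gripper_force: 41.6
```

```bash
python3 -c "
from h import *
print(tool()[2]['grip_width']);go(540,-80,190,180);go(577.7,-15.3,190,172.4)"
```

```text
38.79870926115659
turn [-0.005  0.008  0.292] shift [-0.201  0.816 -0.584] tcp [ 518.3 -331.6   15.4] yaw -171.2
turn [-0.005  0.008  0.546] shift [-0.358  1.01  -0.584] tcp [ 518.3 -331.6   15.4] yaw -171.2
```

Request:
apply_moves --rows "0 0 0 0 0 -0.15 30;0 0 0 0 0 -0.3 30;0 0 0 0 0 -0.45 30;0 0 0.1 -0.02 0.08 -0.58 30;0 0 0.2 -0.08 0.23 -0.58 30;0 0 0.3 -0.14 0.38 -0.58 30;0 0 0.4 -0.2 0.53 -0.58 30;0 0 0.54 -0.25 0.68 -0.58 30;0 0 0.54 -0.3 0.83 -0.58 30;0 0 0.54 -0.35 0.97 -0.58 30"

```text
clock: 15.55
tool_pos: [576.0, -24.9, 187.8]
eef_rot: [0.001, 0.065, 0.998, 0.0]
contact_force: [1.0, -0.5, -0.5]
grip_width: 38.6
gripper_force: 40.8
```

```bash
python3 -c "
from h import *
print(tool()[2]['grip_width']);go(578,-15,37.8,172.4)"
```

```text
38.57497152505335
turn [0.001 0.003 0.006] shift [-0.002  0.033  0.5  ] tcp [576.  -24.9 187.8] yaw 172.6
```

Request:
apply_moves --rows "0 0 0 -0.002 0.033 0.05 30;0 0 0 -0.002 0.033 0.18 30;0 0 0 -0.002 0.033 0.32 30;0 0 0 -0.002 0.033 0.44 30;0 0 0 -0.002 0.033 0.5 30;0 0 0 -0.002 0.033 0.5 30;0 0 0 -0.002 0.033 0.5 56;0 0 0 -0.002 0.033 0.5 56;0 0 0 -0.002 0.033 0.5 56;0 0 0 -0.002 0.033 0.38 56"

```text
clock: 16.55
tool_pos: [574.1, -17.1, 69.7]
eef_rot: [-0.004, 0.065, 0.998, -0.0]
contact_force: [-0.2, -0.0, -0.2]
grip_width: 55.7
gripper_force: 0.0
```

```bash
python3 -c "
from h import *
go(480,30,260,172.4)"
```

```text
turn [-0.002 -0.016  0.005] shift [ 0.337  0.115 -0.632] tcp [574.1 -17.1  69.7] yaw 172.6
```

Request:
apply_moves --rows "0 0 0 0.03 0.02 -0.15 60;0 0 0 0.06 0.05 -0.3 60;0 0 0 0.1 0.08 -0.45 60;0 0 0 0.13 0.115 -0.6 60;0 0 0 0.15 0.115 -0.75 70;0 0 0 0.15 0.115 -0.9 70;0 0 0 0.15 0.115 -0.97 70;0 0 0 0.15 0.115 -0.97 70;0 0 0 0.15 0.115 -0.97 70;0 0 0 0.15 0.115 -0.97 70"

```text
clock: 17.55
tool_pos: [536.9, 22.7, 362.4]
eef_rot: [-0.001, 0.065, 0.998, -0.0]
contact_force: [-0.6, -0.5, -0.5]
grip_width: 70.2
gripper_force: 0.0
```

```bash
cat >> h.py <<'E'
th=np.radians(-7.6);CO=np.array([556.6,38])
def c2w(x,y): c,s=np.cos(th),np.sin(th); return CO[0]+c*x-s*y, CO[1]+s*x+c*y
def w2c(P): c,s=np.cos(th),np.sin(th); d=np.asarray(P)[:2]-CO; return np.array([c*d[0]+s*d[1],-s*d[0]+c*d[1]])
def tab(t): return (*c2w(85-205*np.cos(t)+5*np.sin(t),0),70+205*np.sin(t)+5*np.cos(t))
E
python3 -c "
from h import *
t=grab('top','t5');s=grab('side','s5');d=grab('wrist','w5')
for n in('red','green','white','blue'):
 for c,st,px in label(t,n):
  w=plane(t,c,36)[0]
  if 460<w[0]<640 and -80<w[1]<160: print(n,c,st[4],w,w2c(w))
def show(n,k):
 for c,st,px in label(k,'orange',smin=15): print(n,c,st)
show('t',t);show('s',s);show('w',d)
x,y,z=tab(1.69); print(x,y,z); go(x,y,z+72,172.4)
big=cv2.resize(s['c'][130:250,220:380],None,fx=5,fy=5,interpolation=cv2.INTER_CUBIC)
cv2.imwrite('pics/s5b.png',np.clip(big*1.5,0,255).astype(np.uint8))"
```

```text
t [210.6  105.05] [207 102   8   7  20]
t [636.63829787 116.36170213] [633 105   7  22  47]
t [195.15384615 116.03846154] [192 110   9  12  26]
t [211.33333333 117.63333333] [207 114  10   8  30]
t [203.61111111 123.27777778] [199 122   9   4  18]
t [441.5325779  183.15864023] [429 172  25  24 353]
t [363.4 219.4] [362 218   4   4  15]
s [317.27472527 161.10989011] [307 141  22  33 273]
s [265.07758621 158.5       ] [261 148  10  22 116]
w [216.90350877 102.02631579] [165 101 107   3 114]
w [208.13636364 131.04545455] [203 125  12  13 110]
w [ 91.08214096 222.18335983] [  49  196   75   53 1887]
w [528.45760599 286.72319202] [507 272  47  41 802]
w [341.2583691  332.86094421] [ 325  315   36   38 1165]
669.9389946154361 22.877349381139616 272.9506406278112
turn [-0.001 -0.006  0.005] shift [-0.44   0.058  0.056] tcp [536.9  22.8 362.3] yaw 172.6
```

View pics/s5b.png

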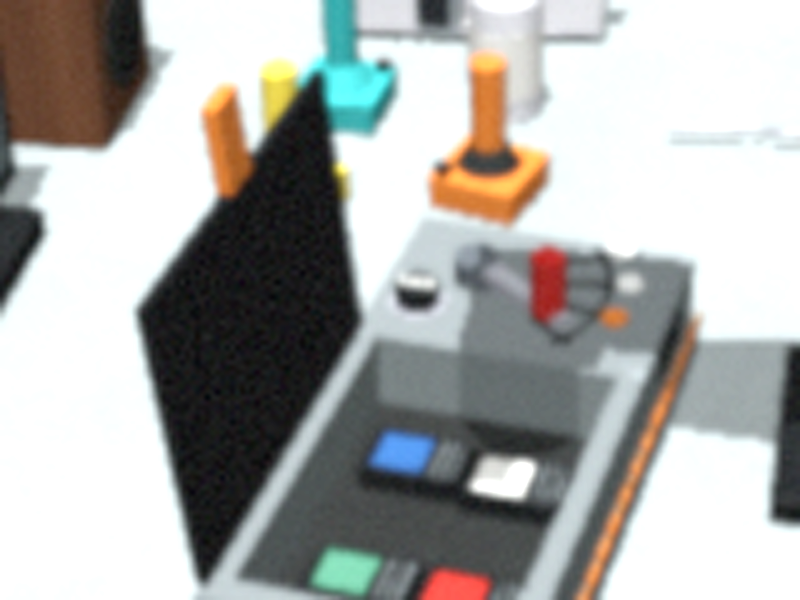

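The picture shows all four cartridges flat in the well: blue (400,452), white (505,477), green (345,570), red (455,585). The lid is open with its tab at crop (228,142). I'll triangulate the tab.

```bash
python3 -c "
from h import *
P,e=tri(load('w5'),(341.3,332.9),load('side0'),(265.1,158.5)); print(P,e,w2c(P)); 
for t in(1.62,1.66,1.7): print(t,tab(t))"
```

```text
[662.66872349  24.78081055 263.74032704] 3.2658665458232408 [106.88528934   0.92520047]
1.62 (np.float64(655.7975130623497), np.float64(24.76422587484779), np.float64(274.50597830188656))
1.66 (np.float64(663.8917773915514), np.float64(23.684220428509114), np.float64(273.7394908482077))
1.7 (np.float64(671.9491851050094), np.float64(22.609132704661057), np.float64(272.64706367127843))
```

Request:
apply_moves --rows "0 0 0 0 0.058 0.02 70;0 0 0 -0.1 0.058 0.02 70;0 0 0 -0.2 0.058 0.02 70;0 0 0 -0.3 0.058 0.02 70;0 0 0 -0.4 0.058 0.02 70;0 0 0 -0.43 0.058 0.02 70;0 0 0 -0.43 0.058 0.02 70;0 0 0 -0.43 0.058 0.02 70;0 0 0 -0.43 0.058 0.02 70;0 0 0 -0.43 0.058 0.02 70"

```text
clock: 18.7
tool_pos: [667.0, 23.5, 358.4]
eef_rot: [0.0, 0.065, 0.998, 0.0]
contact_force: [0.9, 0.6, -0.0]
grip_width: 69.7
gripper_force: 0.0
```

```bash
python3 -c "
from h import *
d=grab('wrist','w6')
for c,st,px in label(d,'orange',smin=100): print(c,st)
x,y,z=tab(1.68); go(x,y,z-8,172.4)"
```

```text
[182.91156463  24.29931973] [177  17  13  15 147]
[ 59.58289931 142.18880208] [  10  118   88   48 2304]
[322.27714857 205.1272485 ] [ 301  186   43   38 1501]
[533.76811594 216.94293478] [ 513  196   51   48 1104]
[572.23985573 337.39224527] [ 544  320   48   46 1109]
[ 18.91418764 386.80320366] [  0 376  45  24 874]
turn [0.    0.001 0.006] shift [-0.003 -0.001  0.311] tcp [667.1  23.5 358.5] yaw 172.6
```

Request:
apply_moves --rows "0 0 0 0.005 0 0.08 70;0 0 0 0.005 0 0.16 70;0 0 0 0.005 0 0.24 70;0 0 0 0.005 0 0.3 70;0 0 0 0.005 0 0.3 70;0 0 0 0.005 0 0.3 20;0 0 0 0.005 0 0.3 20;0 0 0 0.005 0 0.3 20;0 0 0 0.005 0 0.3 20;0 0 0 0.005 0 0.3 20" --force 25

```text
clock: 19.75
tool_pos: [667.3, 24.4, 269.7]
eef_rot: [0.002, 0.065, 0.998, 0.001]
contact_force: [1.0, 2.3, 6.4]
grip_width: 29.6
gripper_force: 27.2
```

```bash
python3 -c "
from h import *
R,p,o=tool(); print(o['grip_width'],o['contact_force'],p)
c=w2c(p); r=np.array([c[0]-85, p[2]+8-70]); L=np.hypot(*r); a=np.arctan2(r[1],-r[0]); print('rad',L,'ang',a,'y',c[1])
# rows of shifts from here: tool x=-console x, z down; end phi for t: offset
a_end=a+(0-1.68)
ts=np.linspace(a,a-1.70,31)
for i,t in enumerate(ts[1:],1):
  q=L*np.array([-np.cos(t),np.sin(t)]); d=q-r; print(i,round(-d[0]/300,3),round(-d[1]/300,3),end='; ' if i%10 else '\n')
"
```

```text
29.630149419878023 [0.96431052 2.29762397 6.44244649] [667.25601197  24.39702255 269.72910035]
rad 209.410435527021 ang 1.6976006298908848 y 1.1514820580074971
1 0.039 -0.004; 2 0.079 -0.006; 3 0.118 -0.005; 4 0.158 -0.002; 5 0.197 0.003; 6 0.236 0.01; 7 0.274 0.02; 8 0.312 0.031; 9 0.349 0.045; 10 0.386 0.061
11 0.421 0.079; 12 0.455 0.099; 13 0.488 0.12; 14 0.52 0.144; 15 0.55 0.169; 16 0.579 0.196; 17 0.606 0.225; 18 0.632 0.255; 19 0.656 0.286; 20 0.678 0.319
21 0.698 0.353; 22 0.717 0.388; 23 0.733 0.424; 24 0.747 0.461; 25 0.759 0.499; 26 0.769 0.537; 27 0.777 0.576; 28 0.782 0.615; 29 0.785 0.655; 30 0.786 0.694
```

Request:
apply_moves --rows "0 0 0 0.039 0 -0.004 20;0 0 0 0.079 0 -0.006 20;0 0 0 0.118 0 -0.005 20;0 0 0 0.158 0 -0.002 20;0 0 0 0.197 0 0.003 20;0 0 0 0.236 0 0.01 20;0 0 0 0.274 0 0.02 20;0 0 0 0.312 0 0.031 20;0 0 0 0.349 0 0.045 20;0 0 0 0.386 0 0.061 20"

```text
clock: 20.75
tool_pos: [553.5, 39.5, 251.6]
eef_rot: [0.003, 0.065, 0.998, 0.001]
contact_force: [1.8, 3.9, 5.5]
grip_width: 29.3
gripper_force: 27.6
```

```bash
cat > arc.py <<'E'
from h import *
R,p,o=tool(); print(o['grip_width'],o['contact_force'],o['torque'],p)
c=w2c(p); r=np.array([c[0]-85, p[2]+8-70]); L=np.hypot(*r); a=np.arctan2(r[1],-r[0]); print('rad',L,'ang',a,'y',c[1])
print(np.degrees(R[2,:]))
E
python3 arc.py
```

```text
29.307968579410957 [1.75794678 3.85336071 5.51199014] [ 0.51287785 -0.65010895 -0.05928932] [553.54917035  39.45794908 251.6479779 ]
rad 209.1615850159679 ang 1.1354062428090563 y 1.0416500688609143
[ -0.37729133   0.14833017 -57.29434527]
```

Request:
apply_moves --rows "0 0 0 0.035 0 0.018 20;0 0 0 0.069 0 0.038 20;0 0 0 0.102 0 0.059 20;0 0 0 0.134 0 0.083 20;0 0 0 0.164 0 0.108 20;0 0 0 0.193 0 0.135 20;0 0 0 0.22 0 0.164 20;0 0 0 0.246 0 0.194 20;0 0 0 0.27 0 0.225 20;0 0 0 0.292 0 0.258 20"

```text
clock: 21.75
tool_pos: [465.3, 51.2, 173.0]
eef_rot: [0.001, 0.065, 0.998, 0.002]
contact_force: [-0.2, 4.8, 4.6]
grip_width: 29.4
gripper_force: 26.4
```

```bash
python3 arc.py
```

```text
29.393852351649144 [-0.18006518  4.76460714  4.60249728] [ 0.84388178 -0.19970084 -0.11154837] [465.2745244   51.20154887 172.99777671]
rad 209.15277367117744 ang 0.5594285073428635 y 1.0072026564191532
[ -0.13174987   0.18991468 -57.29531328]
```

Request:
apply_moves --rows "0 0 0 0.02 0 0.034 20;0 0 0 0.039 0 0.069 20;0 0 0 0.055 0 0.105 20;0 0 0 0.069 0 0.142 20;0 0 0 0.081 0 0.18 20;0 0 0 0.091 0 0.218 20;0 0 0 0.099 0 0.257 20;0 0 0 0.104 0 0.296 20;0 0 0 0.107 0 0.336 20;0 0 0 0.108 0 0.352 20"

```text
clock: 22.75
tool_pos: [432.8, 55.5, 66.3]
eef_rot: [0.0, 0.065, 0.998, 0.002]
contact_force: [-0.5, 5.4, 2.4]
grip_width: 29.5
gripper_force: 24.8
```

```bash
python3 arc.py
```

```text
29.531976561656514 [-0.50063964  5.39074159  2.44806502] [ 1.03264395 -0.02958935 -0.07948718] [432.76996284  55.49260474  66.25008492]
rad 210.09875779542958 ang 0.020230366353506425 y 0.9616279408108603
[-3.29911841e-03  1.95565243e-01 -5.72954457e+01]
```

Request:
apply_moves --rows "0 0 0 0 0 0.003 20;0 0 0 0 0 0.006 20;0 0 0 0 0 0.009 20;0 0 0 0 0 0.012 20;0 0 0 0 0 0.015 20;0 0 0 0 0 0.018 20;0 0 0 0 0 0.021 20;0 0 0 0 0 0.024 20;0 0 0 0 0 0.024 20;0 0 0 0 0 0.024 20"

```text
clock: 23.75
tool_pos: [432.9, 55.5, 62.5]
eef_rot: [0.001, 0.065, 0.998, 0.002]
contact_force: [-9.9, 4.1, 30.6]
grip_width: 29.7
gripper_force: 28.0
```

```bash
python3 arc.py
```

```text
29.687671914193462 [-9.93593547  4.0615833  30.55004639] [ 0.78711553  1.61148122 -0.05405267] [432.91797353  55.51448967  62.46565762]
rad 209.91246635684064 ang 0.0022183437217794936 y 1.0028959763327023
[ -0.09034924   0.22019517 -57.29528516]
```

Request:
apply_moves --rows "0 0 0 0 0 -0.012 50;0 0 0 0 0 -0.012 50;0 0 0 0 0 -0.012 50;0 0 0 0 0 -0.012 50;0 0 0 0 0 -0.1 50;0 0 0 0 0 -0.22 50;0 0 0 0 0 -0.34 50;0 0 0 0 -0.1 -0.46 50;0 0 0 0 -0.2 -0.56 50;0 0 0 0 -0.3 -0.6 50"

```text
clock: 24.75
tool_pos: [422.2, -36.2, 242.0]
eef_rot: [0.002, 0.064, 0.998, -0.0]
contact_force: [0.6, -0.3, -1.0]
grip_width: 50.3
gripper_force: 0.0
```

```bash
python3 -c "
from h import *
np.set_printoptions(precision=1,suppress=True)
t=grab('top','t7');s=grab('side','s7');d=grab('wrist','w7')
for n,k in(('t',t),('s',s),('w',d)):
  for col in('red','orange'):
    for c,st,px in label(k,col,smin=10):
      w=plane(k,c,73)[0]
      if 400<w[0]<700 and -420<w[1]<100: print(n,col,c,st,'z73',w,w2c(w),'z110',plane(k,c,110)[0])
R,p,o=tool(); print(p)
big=d['c']
cv2.imwrite('pics/w7b.png',np.clip(big*1.4,0,255).astype(np.uint8))"
```

```text
t orange [441.6 183.2] [429 172  25  24 349] z73 [ 579.9 -348.3   73. ] [  74.2 -379.8] z110 [ 571.6 -339.   110. ]
t orange [300.5 230.8] [296 222  11  19 171] z73 [445.2  53.2  73. ] [-112.4    0.4] z110 [440.5  52.  110. ]
s red [329.1 185.6] [327 180   5  13  55] z73 [ 522.  -155.3   73. ] [  -8.7 -196.2] z110 [ 514.1 -101.1  110. ]
s orange [317.4 161.2] [307 141  22  33 281] z73 [ 581.7 -294.    73. ] [  68.8 -325.8] z110 [ 571.1 -233.6  110. ]
s orange [344.9 229.5] [336 223  20  14 165] z73 [448.3  50.4  73. ] [-109.    -2.1] z110 [443.7  95.2 110. ]
w red [269.4 299.5] [266 292   7  15  62] z73 [ 550.3 -114.6   73. ] [  14. -152.] z110 [ 525.3 -103.8  110. ]
w orange [386.4 194.6] [ 189  166  327   51 2156] z73 [443.5  25.8  73. ] [-110.5  -27.1] z110 [431.6  19.2 110. ]
w orange [249.  240.7] [242 234  15  15 173] z73 [ 475.3 -122.5   73. ] [ -59.4 -169.8] z110 [ 459.4 -110.8  110. ]
w orange [ 96.6 326.6] [  53  291   87   86 2409] z73 [ 564.2 -332.3   73. ] [  56.5 -366. ] z110 [ 537.4 -294.7  110. ]
[421.2 -36.4 239.8]
```

View pics/w7b.png

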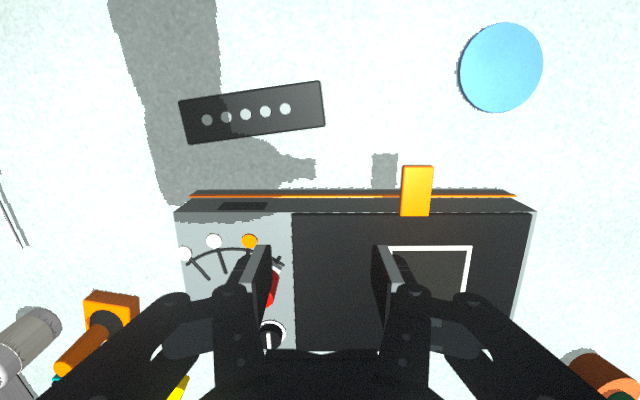

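Wrist view shows the lid shut with the pad at (430,270), the orange disc at (249,241), and the knob partly behind a finger (270,290). Next I'll cross-check the pivot and knob positions.

```bash
python3 -c "
from h import *
np.set_printoptions(precision=1,suppress=True)
t=load('t4');w4=load('w4');s=load('side0')
hub=plane(t,(374.2,188.2),88)[0];print('hub',hub,w2c(hub))
kt=plane(t,(358.6,203.9),122)[0];print('knob top cam',kt,w2c(kt))
for c,st,px in label(w4,'red',smin=50): print('w4 red',c,st,plane(w4,c,105)[0],w2c(plane(w4,c,105)[0]), w2c(plane(w4,(563,267),125)[0]))
print(tri(t,(358.6,203.9),w4,(563,267)))
c,st,px=[a for a in label(w4,'orange',smin=50) if abs(a[0][0]-523)<8][0]; w=plane(w4,c,76)[0]; print('disc w4',w,w2c(w))
print('tri disc',tri(w4,c,load('w7'),(249,240.7)))
k=c2w(-24,-149); print(k); go(*k,200,172.4)
# lid pad: white border contours in w7
d=load('w7')
m=cv2.inRange(cv2.cvtColor(d['c'],cv2.COLOR_BGR2HSV),(0,0,120),(180,60,255)); n,l,s_,ce=cv2.connectedComponentsWithStats(m)
for i in range(1,n):
  if 370<ce[i][0]<480 and 230<ce[i][1]<320: print(ce[i],s_[i], w2c(plane(d,ce[i],78)[0]))
"
```

```text
hub [ 562.7 -153.9   88. ] [  31.4 -189.4]
knob top cam [ 511.9 -106.3  122. ] [ -25.2 -149. ]
w4 red [178.7   7.8] [168   0  22  18 366] [ 382.1 -420.6  105. ] [-112.3 -477.7] [ -23.2 -149. ]
w4 red [563. 266.] [551 255  25  23 437] [521.1 -87.2 105. ] [ -18.6 -128.8] [ -23.2 -149. ]
(array([ 512.6, -106.4,  124.8]), np.float64(2.519302933205283))
disc w4 [ 474.5 -125.3   76. ] [ -59.7 -172.7]
tri disc (array([ 475.3, -122.7,   72.5]), np.float64(0.31488853632206))
(np.float64(513.1046248856518), np.float64(-106.51696213130876))
turn [ 0.  0. -0.] shift [-0.3 -0.2  0.1] tcp [421.2 -36.4 239.8] yaw 172.4
[441.7 255.4] [388 245  85  47 653] [-44.3  35.5]
[394.6 286.3] [392 283   9   9  50] [ -6.6 -12.2]
```

Request:
apply_moves --rows "0 0 0 -0.1 -0.07 0 45;0 0 0 -0.2 -0.14 0 45;0 0 0 -0.3 -0.2 0.05 45;0 0 0 -0.3 -0.2 0.13 45;0 0 0 -0.3 -0.2 0.13 45;0 0 0 -0.3 -0.2 0.13 45;0 0 0 -0.3 -0.2 0.25 45;0 0 0 -0.3 -0.2 0.37 45;0 0 0 -0.3 -0.2 0.45 45;0 0 0 -0.3 -0.2 0.45 45"

```text
clock: 25.9
tool_pos: [499.5, -104.9, 102.3]
eef_rot: [-0.003, 0.064, 0.998, 0.001]
contact_force: [-0.6, -0.4, 0.5]
grip_width: 44.8
gripper_force: 0.0
```

```bash
python3 -c "
from h import *
R,p,o=tool(); print(o['contact_force'],w2c(p)); go(*c2w(-24,-149),104,172.4)"
```

```text
[-0.64028556 -0.35961389  0.5360999 ] [ -37.73740246 -149.19229784]
turn [ 0.001 -0.011  0.008] shift [-0.046  0.    -0.006] tcp [ 499.5 -104.9  102.3] yaw 172.6
```

Request:
apply_moves --rows "0 0 0 -0.02 0 0 45;0 0 0 -0.04 0 0 45;0 0 0 -0.04 0 0 45;0 0 0 -0.04 0 0 45;0 0 0 -0.04 0 0 10;0 0 0 -0.04 0 0 10;0 0 0 -0.04 0 0 10;0 0 0 -0.04 0 0 10;0 0 0 -0.04 0 0 10;0 0 0 -0.04 0 0 10" --force 25

```text
clock: 26.9
tool_pos: [514.1, -107.5, 104.7]
eef_rot: [0.0, 0.065, 0.998, 0.0]
contact_force: [-1.8, 1.7, 4.6]
grip_width: 21.1
gripper_force: 26.2
```

```bash
python3 -c "
from h import *
R,p,o=tool(); print(o['contact_force'],o['grip_width'],w2c(p)); go(*c2w(-24,-149),104,172.4)
piv=np.array([33.2,-189]);
for q in np.linspace(0,.4,6): 
  k=70*np.array([-np.cos(q-.6),-np.sin(q-.6)]); k0=70*np.array([-np.cos(-.6),-np.sin(-.6)]); dd=k-k0; print(q, dd, (-dd[0]/300).round(3),(dd[1]/300).round(3))"
```

```text
[-1.75598116  1.66013016  4.55805113] 21.10545399218075 [ -22.90927017 -149.85730104]
turn [0.001 0.    0.006] shift [0.004 0.003 0.002] tcp [ 514.1 -107.5  104.7] yaw 172.6
0.0 [0. 0.] -0.0 0.0
0.08 [-2.97384953 -4.74336349] 0.01 -0.016
0.16 [-5.55912338 -9.70921058] 0.019 -0.032
0.24 [ -7.73928461 -14.86577681] 0.026 -0.05
0.32 [ -9.50038764 -20.18007774] 0.032 -0.067
0.4 [-10.83116741 -25.61811998] 0.036 -0.085
```

Request:
apply_moves --rows "0 0 0 0.005 -0.008 0 10;0 0 0 0.01 -0.016 0 10;0 0 0 0.014 -0.024 0 10;0 0 0 0.019 -0.032 0 10;0 0 0 0.023 -0.041 0 10;0 0 0 0.026 -0.05 0 10;0 0 0 0.032 -0.067 0 10;0 0 0 0.036 -0.085 0 10;0 0 0 0.036 -0.085 0 10;0 0 0 0.036 -0.085 0 10"

```text
clock: 27.9
tool_pos: [496.9, -129.2, 104.4]
eef_rot: [-0.003, 0.064, 0.998, 0.003]
contact_force: [-7.6, 8.0, 11.6]
grip_width: 21.4
gripper_force: 27.2
```

```bash
python3 -c "
from h import *
R,p,o=tool(); print(o['contact_force'],o['grip_width'],w2c(p))
for piv in([33.2,-189],[31.4,-189.4]): v=w2c(p)-piv; print('q',np.arctan2(-v[1],-v[0])+.6,np.hypot(*v))"
```

```text
[-7.60213949  8.01450158 11.63875623] 21.386720487995355 [ -37.02396274 -173.64030078]
q 0.38466666207573375 71.88411022495134
q 0.373623656606053 70.21543132632858
```

Request:
apply_moves --rows "0 0 0 -0.003 -0.004 0 10;0 0 0 -0.005 -0.008 0 10;0 0 0 -0.005 -0.008 0 10;0 0 0 -0.005 -0.008 0 40;0 0 0 -0.005 -0.008 0 40;0 0 0 -0.005 -0.008 0 40;0 0 0 -0.005 -0.008 -0.1 40;0 0 0 -0.005 -0.008 -0.22 40;0 0 0 -0.005 -0.008 -0.36 40;0 0 0 -0.005 -0.1 -0.5 70"

```text
clock: 28.9
tool_pos: [498.0, -160.2, 255.2]
eef_rot: [-0.0, 0.063, 0.998, 0.0]
contact_force: [1.4, -0.7, 0.2]
grip_width: 53.6
gripper_force: 0.0
```

```bash
python3 -c "
from h import *
t=grab('top','t8');s=grab('side','s8')
for n in('top','side'):
 pass
j=[a[0] for a in label(t,'orange',smin=200) if 420<a[0][0]<460]; print(j)
go(530,-300,250,180)
go(470,-300,250,180)"
```

```text
[]
turn [-0.009  0.022 -0.253] shift [-0.153 -0.434  0.037] tcp [ 501.5 -165.   260. ] yaw 172.4
turn [-0.009  0.022 -0.253] shift [ 0.045 -0.46   0.035] tcp [ 501.5 -165.   260. ] yaw 172.4
```

Request:
apply_moves --rows "0 0 0 0 -0.1 0 70;0 0 0 0 -0.22 0 70;0 0 0 0 -0.34 0 70;0 0 0 0 -0.46 0 70;0 0 0 0 -0.5 0 70;0 0 0 0 -0.5 0 70;0 0 0 0 -0.5 0 70;0 0 0 0 -0.5 0 70;0 0 0 0 -0.5 0 70;0 0 0 0 -0.5 0 70"

```text
clock: 30.0
tool_pos: [478.6, -309.3, 254.3]
eef_rot: [0.0, 0.064, 0.998, 0.0]
contact_force: [0.2, 0.4, 1.4]
grip_width: 70.0
gripper_force: 0.0
```

```bash
python3 -c "
from h import *
np.set_printoptions(precision=1,suppress=True)
d=grab('wrist','w8'); t=grab('top','t9'); s=grab('side','s9')
for n,k in(('w',d),('t',t),('s',s)):
  for c,st,px in label(k,'orange',smin=10): print(n,c,st)
  for c,st,px in label(k,'red',smin=10): print(n,'red',c,st[:5])
print(tool()[1])
cv2.imwrite('pics/w8b.png',np.clip(d['c']*1.4,0,255).astype(np.uint8))"
```

```text
w [531.8 115.8] [420 113 220   7 365]
w [500.2 154. ] [493 147  16  15 192]
w [291.1 264.6] [ 266  229   56   80 2387]
w red [163.3  43.4] [ 144    0   36   97 1745]
w red [521.2 189.9] [511 179  22  22 362]
t [212.9 116.4] [209 107   8  17  36]
t [202.5 121.4] [195 118  15   8  33]
t [636.5 125.7] [634 119   6  14  33]
t [440.2 181.6] [429 172  26  22 292]
t [363.4 219.6] [362 218   4   4  13]
t [300.5 230.6] [296 222  11  19 168]
t red [ 96.6 131.8] [ 93 110   8  44 217]
t red [367.7 209.4] [365 207   6   6  29]
s [317.3 161.2] [307 141  22  33 276]
s [352.5 209.9] [351 206   4   9  11]
s [344.9 229.6] [336 224  20  13 164]
s [332.7 258.8] [331 255   4   9  12]
s red [393.8 157.5] [383 155  25   5  70]
s red [335.1 181.7] [333 176   5  13  53]
s red [163.  388.7] [131 378  64  22 665]
[ 478.5 -309.8  254.2]
```

View pics/w8b.png

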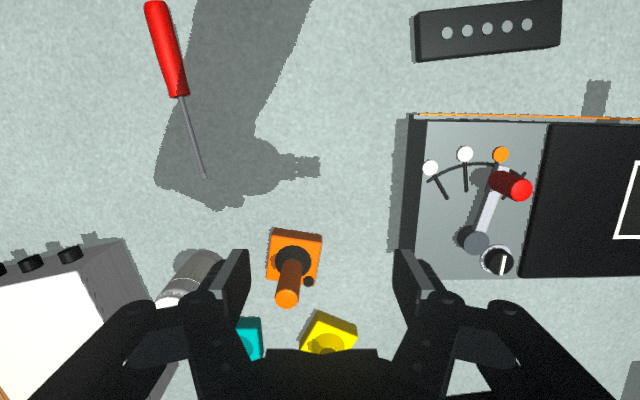

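The view shows the lever bar pointing at the orange disc (501,154), with the knob at (521,190). The orange joystick is upright, handle top at (287,299) and base around (295,255). The turquoise (248,340) and yellow (330,330) look-alikes are clear of it.

```bash
python3 -c "
from h import *
np.set_printoptions(precision=2,suppress=True)
d=load('w8');t=load('t9');s=load('s9')
print('handle top',tri(d,(287,299),s,(317.6,142.4)), tri(d,(287,299),t,(449.6,176.8)))
print('plane110',plane(d,(287,299),110)[0],'base rough z28',plane(d,(294,262),28)[0], plane(t,(441,183.3),28)[0])
hub=w2c(plane(d,(477,240),88)[0]);kn=w2c(plane(d,(521.2,189.9),124)[0]);ds=w2c(plane(d,(500.2,154),76)[0]); print(hub,kn,ds)
v=kn-hub;u=ds-hub;print(np.arctan2(-v[1],-v[0])+.6,np.arctan2(-u[1],-u[0])+.6,np.hypot(*v),np.hypot(*u))
can=plane(d,(185,280),40)[0];print('can~',can)"
```

```text
handle top (array([ 592.18, -359.79,  108.43]), np.float64(1.880981631655902)) (array([ 587.9 , -359.38,  116.87]), np.float64(2.224502548581434))
plane110 [ 592.23 -359.74  110.  ] base rough z28 [ 593.65 -359.45   28.  ] [ 589.54 -358.02   28.  ]
[  30.17 -188.13] [ -35.2  -175.15] [ -59.96 -171.95]
0.4039212360314045 0.42237003298474274 66.64236960067137 91.56964874059284
can~ [ 595.92 -501.47   40.  ]
```

```bash
python3 -c "
from h import *
go(591.5,-359.5,80,172.4)"
```

```text
turn [-0.     0.     0.007] shift [-0.395 -0.116  0.581] tcp [ 478.5 -309.8  254.2] yaw 172.6
```

Request:
apply_moves --rows "0 0 0 -0.12 -0.05 0 60;0 0 0 -0.25 -0.1 0 60;0 0 0 -0.37 -0.116 0 60;0 0 0 -0.395 -0.116 0 60;0 0 0 -0.395 -0.116 0.05 60;0 0 0 -0.395 -0.116 0.17 60;0 0 0 -0.395 -0.116 0.3 60;0 0 0 -0.395 -0.116 0.42 60;0 0 0 -0.395 -0.116 0.53 60;0 0 0 -0.395 -0.116 0.58 60"

```text
clock: 31.15
tool_pos: [588.6, -358.3, 76.4]
eef_rot: [-0.003, 0.065, 0.998, 0.001]
contact_force: [1.1, -0.3, 0.4]
grip_width: 60.2
gripper_force: 0.0
```

Request:
apply_moves --rows "0 0 0 0 0 0 60;0 0 0 0 0 0 60;0 0 0 0 0 0 15;0 0 0 0 0 0 15;0 0 0 0 0 0 15;0 0 0 0 0 0 15;0 0 0 0 0 0 15;0 0 0 0 0 0 15;0 0 0 0 0 0 15;0 0 0 0 0 0 15" --force 45

```text
clock: 32.15
tool_pos: [592.3, -361.0, 81.9]
eef_rot: [0.001, 0.065, 0.998, -0.001]
contact_force: [-1.1, -1.3, 5.7]
grip_width: 24.9
gripper_force: 44.3
```

```bash
python3 -c "
from h import *
R,p,o=tool(); print(o['grip_width'],o['contact_force'])
pad=c2w(85-95,20); print('pad',pad); go(*pad,p[2]+78+90,172.4)
d=load('w7')
q=[(388,246),(471,246)]; print([w2c(plane(d,x,78)[0]) for x in q])
print(w2c(p))"
```

```text
24.87875052728223 [-1.11764995 -1.32904585  5.69237614]
pad (np.float64(549.3329724026271), np.float64(59.14687470760206))
turn [-0.003  0.005  0.005] shift [ 0.322  1.369 -0.563] tcp [ 592.3 -361.    81.9] yaw 172.6
[array([-55.61357985, -22.87574798]), array([-55.12268112,  65.76255483])]
[  88.15276589 -390.73354629]
```

Request:
apply_moves --rows "0 0 0 0 0 -0.06 15;0 0 0 0 0 -0.17 15;0 0 0 0 0 -0.28 15;0 0 0 0 0 -0.4 15;0 0 0 0 0 -0.5 15;0 0 0 0.02 0.08 -0.57 15;0 0 0 0.06 0.2 -0.57 15;0 0 0 0.1 0.33 -0.57 15;0 0 0 0.14 0.47 -0.57 15;0 0 0 0.18 0.6 -0.57 15"

```text
clock: 33.15
tool_pos: [560.2, -172.7, 250.5]
eef_rot: [-0.001, 0.065, 0.998, 0.0]
contact_force: [1.2, 0.7, -2.0]
grip_width: 24.8
gripper_force: 44.7
```

```bash
python3 -c "
from h import *
R,p,o=tool(); print(o['grip_width'],o['contact_force'])
pad=c2w(85-95,20); go(*pad,82+78+3,172.4)"
```

```text
24.817087687352927 [ 1.17258532  0.67061008 -1.99868606]
turn [ 0.002 -0.002  0.005] shift [0.136 0.762 0.293] tcp [ 560.2 -172.7  250.5] yaw 172.6
```

Request:
apply_moves --rows "0 0 0 0.02 0.12 0 15;0 0 0 0.05 0.25 0 15;0 0 0 0.07 0.38 0 15;0 0 0 0.09 0.5 0 15;0 0 0 0.11 0.62 0 15;0 0 0 0.13 0.72 0 15;0 0 0 0.14 0.76 0 15;0 0 0 0.14 0.76 0 15;0 0 0 0.14 0.76 0.06 15;0 0 0 0.14 0.76 0.12 15"

```text
clock: 34.15
tool_pos: [549.6, 55.6, 215.1]
eef_rot: [0.001, 0.065, 0.998, -0.0]
contact_force: [-1.1, -0.2, -2.1]
grip_width: 25.1
gripper_force: 45.0
```

```bash
python3 -c "
from h import *
R,p,o=tool(); print(o['grip_width'],o['contact_force'])
pad=c2w(85-95,20); go(*pad,82+78+2,172.4)"
```

```text
25.0611016531046 [-1.10659492 -0.19610367 -2.05688506]
turn [-0.001  0.003  0.003] shift [0.003 0.012 0.177] tcp [549.6  55.6 215.1] yaw 172.5
```

Request:
apply_moves --rows "0 0 0 0.003 0.012 0.04 15;0 0 0 0.003 0.012 0.08 15;0 0 0 0.003 0.012 0.12 15;0 0 0 0.003 0.012 0.15 15;0 0 0 0.003 0.012 0.165 15;0 0 0 0.003 0.012 0.17 15;0 0 0 0.003 0.012 0.175 15;0 0 0 0.003 0.012 0.18 15;0 0 0 0.003 0.012 0.18 15;0 0 0 0.003 0.012 0.18 15"

```text
clock: 35.15
tool_pos: [548.8, 60.6, 161.4]
eef_rot: [0.0, 0.065, 0.998, 0.0]
contact_force: [0.5, -0.3, -2.8]
grip_width: 25.1
gripper_force: 44.8
```

```bash
python3 -c "
from h import *
R,p,o=tool(); print(o['grip_width'],o['contact_force'],p,w2c(p))
d=grab('wrist','w9')
cv2.imwrite('pics/w9b.png',np.clip(d['c']*1.5,0,255).astype(np.uint8))"
```

```text
25.09333594649761 [ 0.51535972 -0.28222331 -2.76877433] [548.76330803  60.6054251  161.3609819 ] [-10.75756279  21.37039607]
```

View pics/w9b.png

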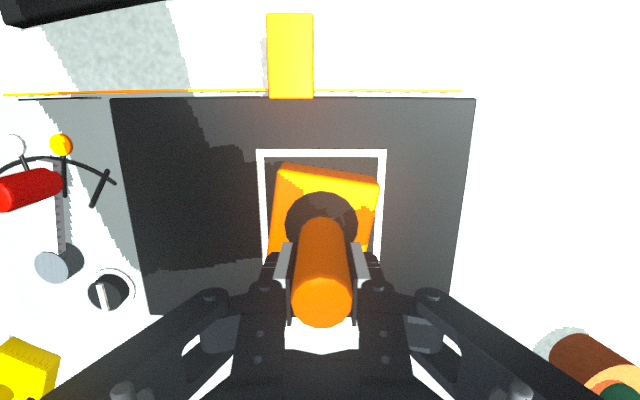

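The joystick base (325,215) sits centred inside the white border (257–387), and the lid is shut with the lever on the disc (60,145). Now I'll set it down until it touches.

Request:
apply_moves --rows "0 0 0 0 0 0.001 15;0 0 0 0 0 0.002 15;0 0 0 0 0 0.003 15;0 0 0 0 0 0.004 15;0 0 0 0 0 0.005 15;0 0 0 0 0 0.006 15;0 0 0 0 0 0.006 15;0 0 0 0 0 0.006 15;0 0 0 0 0 0.006 15;0 0 0 0 0 0.006 15"

```text
clock: 36.2
tool_pos: [548.6, 60.5, 159.9]
eef_rot: [0.0, 0.065, 0.998, 0.0]
contact_force: [-3.1, -0.8, 5.2]
grip_width: 25.1
gripper_force: 45.4
```

Contact is made (force rose by 8 N), so I'll release and go straight up.

Request:
apply_moves --rows "0 0 0 0 0 0 60;0 0 0 0 0 0 60;0 0 0 0 0 0 60;0 0 0 0 0 0 60;0 0 0 0 0 -0.05 60;0 0 0 0 0 -0.12 60;0 0 0 0 0 -0.22 60;0 0 0 0 0 -0.34 60;0 0 0 0.1 0 -0.46 60;0 0 0 0.2 0 -0.5 60"

```text
clock: 37.2
tool_pos: [490.7, 68.6, 312.7]
eef_rot: [0.003, 0.065, 0.998, 0.001]
contact_force: [1.0, -0.0, 1.0]
grip_width: 60.1
gripper_force: 0.0
```

Request:
apply_moves --rows "0 0 0 0.1 0.1 0 60;0 0 0 0.2 0.2 0 60;0 0 0 0.3 0.3 0 60;0 0 0 0.3 0.4 0 60;0 0 0 0.3 0.5 0 60;0 0 0 0.3 0.5 0 60;0 0 0 0.3 0.5 0 60;0 0 0 0.3 0.5 0 60;0 0 0 0.3 0.5 0 60;0 0 0 0.3 0.5 0 60"

```text
clock: 38.2
tool_pos: [419.3, 227.9, 309.4]
eef_rot: [0.0, 0.066, 0.998, -0.0]
contact_force: [-0.2, -0.7, -0.6]
grip_width: 60.1
gripper_force: 0.0
```

```bash
python3 -c "
from h import *
t=grab('top','t10');s=grab('side','s10')
a=cv2.resize(t['c'][120:250,240:410],None,fx=2.35,fy=2.35,interpolation=cv2.INTER_CUBIC);b=cv2.resize(s['c'][110:270,220:390],None,fx=2.35,fy=2.35,interpolation=cv2.INTER_CUBIC)
h=max(a.shape[0],b.shape[0]);f=lambda x:np.vstack([x,np.zeros((h-x.shape[0],*x.shape[1:]),np.uint8)])
cv2.imwrite('pics/fin.png',np.clip(np.hstack([f(a),f(b)])*1.5,0,255).astype(np.uint8))"
```

```text
(no output)
```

View pics/fin.png

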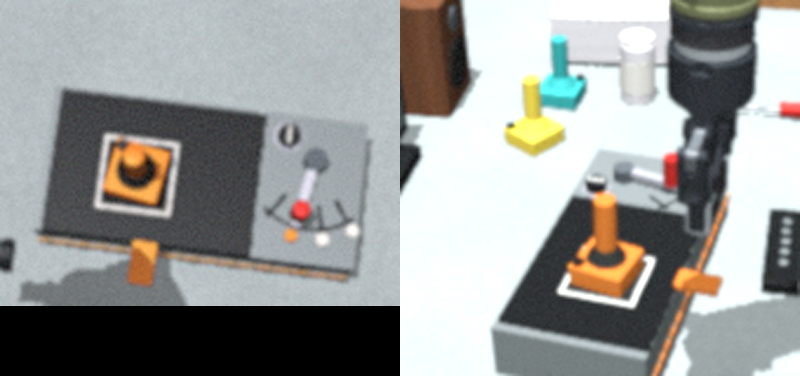

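The final view shows the lid shut, the joystick upright in the pad (138,172), and the lever at the orange disc (291,235). The robot is clear.

```bash
python3 -c "
from bench import arm
print(arm.close_job())"
```

```text
the job is handed in; nothing more can be done
None
```

I handed the job in: all four cartridges that were there (no yellow one) are in the well, the lid is shut, the lever is in the orange-disc notch and the joystick is upright on the pad; no verdict came back.

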